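# Load a steel test coupon under the spring clip of a measuring stage

## Task

Press the long thumb paddle of the stage's spring clip down with one fingertip and keep it down while the other fingertip pushes the steel coupon along its channel, under the raised clip, fully home against the end stop; only then let the paddle up so that the clip comes down on the coupon and holds it, and move clear. Only push the coupon, never lift or tip it, and leave the things lying around undisturbed.

Things in the scene. Friction and masses are not known exactly. Their poses are not given: they have to be found in the camera images.
- stage: Fixed dark steel stage block, x -100 to +80, y -36 to +50 mm. Origin under it on the table; x runs along the channel to the end stop (the end far from the robot, turned up to 0.4 rad), y to the paddle side, z up. Its flat top, the bed, is 30 mm up. Two guide rails 8 mm high (inner faces y = +27, -27, x -95 to +75) make a 54 mm channel, open at -x.
- end_stop (a point): Middle of the end stop's face that the coupon must meet, on the bed: stage x = +70, y = 0. The stop bar is 10 mm high.
- clip (a joint): Clip angle about its hinge, rad (hinge line parallel to stage x, at y = +40, 46 mm above the table). 0 = at rest, foot down; pressing the paddle raises it. The coupon passes beneath freely above 0.27; 0.42 is the hard stop; about 0.21 with the foot resting on the coupon. Spring: about 4 N at the paddle to start, 8 N at the stop; it springs back when let go.
- clip_foot (a point): Underside of the clip's foot, 14 mm long along x, at stage x = 48, y about 0. At rest it hangs 3 mm above the bed and blocks the channel; the arm that carries it crosses from the hinge about 20 mm above the bed.
- paddle (a point): Centre of the top of the clip's thumb paddle, a flat polished slippery steel plate 120 mm long (stage x -90 to +30), 22 mm wide, outside the block. A fingertip can press anywhere on it and slide along it easily. At rest it slopes up outwards, centre at y = 71, 47 mm above the table; at the hard stop level, centre at y = 69, 34 mm above the table: 4 mm above the bed, 8 mm below the coupon's top.
- coupon: Loose flat steel coupon lying in the channel, 60 mm long (its x, along the channel), 50 mm wide, 12 mm thick, about 0.27 kg; origin at the centre of its underside, z up. Starts short of the clip's foot, centre at stage x -35 to -5; fully home its centre is at stage x = +40.
- sleeve_tall: Bystander: upright steel sleeve, 32 mm diameter, 45 mm high, standing by the stage on its -y side; origin under its centre.
- sleeve_short: Bystander: steel ring, 40 mm diameter, 25 mm high, standing by the stage near the end-stop end, +y side; origin under its centre.
- spare_coupon: Bystander: smaller steel block 45 x 30 x 10 mm on the table beside the stage, -y side; origin under its centre.
- plug_gauge: Bystander: upright steel plug gauge, 28 mm diameter, 55 mm high; origin under its centre.
- oil_jar: Bystander: amber jar, 48 mm diameter, 65 mm high; origin under its centre.
- brush: Bystander: brush 120 mm long lying on the table.
- parts_tray: Bystander: open blue tray 120 x 90 x 35 mm; origin under its centre.

How it is judged:
By the outcome, as a careful person would: the job done as asked, in the order asked, and still so for the second after the job is handed in, with the robot touching nothing.
It also fails if it takes over 45 s, if anything falls off the work surface, if the arm or the gripper's body presses on something with over 40 N, if the wrist force passes 120 N, or if a joint passes its speed limit or range.

## Robot

A 6-joint arm with a two-finger parallel gripper is mounted at the origin on the work surface. World frame = base frame: x ahead of the robot, y to its left, z up, the work surface at z = 0. Lengths are in m, angles in rad, forces in N, time in s.
With the tool pointing down it reaches from about 0.4 to 0.825 m from the base axis. Payload 7 kg.
Tool frame: the origin (TCP) lies midway between the tips of the shut fingers; the grasp point (between the pads) lies 19 mm behind it; z points along the fingers, y is the line along which they close (so a half turn about z gives the same grasp; the last joint's range is limited). The gripper opens to 88 mm and grips with 3 to 60 N. Pads are 19 mm wide; open, the fingers measure 130 mm over their backs; the gripper's body (78 mm by 193 mm) begins 47 mm behind the grasp point.
Start: joints at [1.446, 0.359, 0.012, 0, -1.224, -0.288], TCP at [0.271, 0.618, 0.227] pointing down, gripper open.
Joint ranges: [-3.07, 3.07], [-1.43, 2.12], [-1.02, 1.25], [-3.03, 1.67], [-3.05, -0], [-3.03, 3.03]. Speed limits (rad/s): [2.39, 2.39, 3.01, 3.14, 3.14, 3.14].

## Interface

Orientations are given as [roll, pitch, yaw] about the fixed x, y, z axes, in that order (R = Rz(yaw) Ry(pitch) Rx(roll)).
In Python, from station import get_state, grab_frame, calibration, job_done, boxes_of, regions_of, spot_point gives the robot as it stands. The module is installed in compiled form; this text tells all that it offers.
- The arm moves only by the tool arm_command, never from a script. Its argument "commands" is a list of rows, each an object of numbers: "tx", "ty", "tz": the shift along the tool's x, y, z each as a share of 25 cm, from -1 to 1; "twist": the turn about the tool's z as a share of 180 degrees, from -1 to 1. A call has exactly 8 rows; each row is the pose to reach, as a shift and turn from the pose commanded when the call began, along the tool's axes at that moment, turning the shorter way round; what a row does not reach only later rows make up. A row lasts 1/12 s, in which the tool goes at most 41.7 mm and 7.16 degrees, less where a joint would pass 70% of its speed; a pose out of reach is approached as far as the arm can. A call with a number of a shift or a turn outside -1 to 1 is refused whole. A call with a gripper value outside its range is refused whole. "claw" is the opening, from 0 (shut) to 1 (fully open), set as the call begins (left out, the last holds). The fingers move at their own pace and stop on an object; "grip_force" is the grip in N (left out, the last holds). Time passes only in rows, so rows that repeat a pose let the fingers close, or fill a call up. It gives the time, the measured TCP pose, the force, the opening and the grip force at its end, in the units of the state.
- get_state(): the state, without advancing time (a new reading comes with each control period).
- grab_frame(name): name is "scene" or "top"; returns the picture (400x640x3 uint8, red, green, blue); there is no depth.
- calibration(name): a dict with "camera_matrix" (3x3 intrinsics, pixels), "extrinsics" (4x4, takes a point from camera to world coordinates). Camera axes: x right, y down, z forward; pixel columns grow to the right and rows downward; lengths in m; the calibration is good to about 2 mm. A picture is of the moment at which its call begins. calibration takes no time and is no camera call.
- job_done(): hands the job in; it is judged then, once.
Trained networks look in the newest picture that a camera, given by its name, has taken for a name from the list of things; names that differ only in an ending like _2 or _b are one class to them, and where a whole thing is asked for, a point or a joint stands for the part that bears it (a point fixed in the world has none). Each returns a list of dicts, best first, with "score" (0 to 1); they miss things now and then, are a little off and sometimes report something else, mostly with a low value. They report only what shows in the picture. A call takes as long as a camera call.
- boxes_of(query, camera): "rect" ([left, top, right, bottom] in pixels, round what is visible of it).
- regions_of(query, camera): "region" (400x640 bool, what is visible of it) and "rect" ([left, top, right, bottom] in pixels, round what is visible of it).
- spot_point(query, camera): "uv" ([column, row] in pixels: a listed point, or the origin of a listed thing).
The state is a dict: "t": time; "q": joint angles; "qd": joint speeds; "joint_efforts": joint torques, N m; "eef_pos": TCP position; "ee_rot": TCP orientation; "force": force on the tool from outside, world axes, zero at the start; "moment": the same for the moment, N m; "width": finger opening in m; "gripper_force": force on a finger pad.
Only numpy, scipy, OpenCV 4.12 (cv2) and the standard library are available. Lean on these libraries where they do the work, as an engineer would, in place of code of your own. Each camera call takes 0.05 s, during which the arm holds its last target. There are 200 camera calls.

## Working session

There is one attempt and no reset: what is moved stays moved. The work goes in short steps, Python scripts to look and compute and a tool call to move; the robot and the scene stay as the last step left them, time stands still between calls to the robot, and variables do not carry over. Pictures are saved under pics/ and viewed, at most 10 in all, crops included, and the job is handed in when it is done.

Besides the shell and the picture viewer there is one more tool, called after "Request:" as name([rows], argument=value, ...), one row to a line, values as JSON. arm_command: Moves the arm, as the interface text tells. Shift numbers are shares of 25 cm and turn numbers shares of 180 degrees, none past 1 either way. Its arguments: {"type":"object","properties":{"commands":{"type":"array"},"claw":{"type":"number"},"grip_force":{"type":"number"}},"required":["commands"]}

```bash
mkdir -p pics
cat > h.py <<'E'
import numpy as np, cv2
from station import *
def ray(cam,uv,z):
    c=calibration(cam);K=np.array(c["camera_matrix"]);T=np.array(c["extrinsics"])
    d=T[:3,:3]@np.linalg.inv(K)@np.array([uv[0],uv[1],1.]);o=T[:3,3]
    return o+d*(z-o[2])/d[2]
def proj(cam,P):
    c=calibration(cam);K=np.array(c["camera_matrix"]);T=np.linalg.inv(np.array(c["extrinsics"]))
    p=K@(T[:3,:3]@np.array(P)+T[:3,3]);return p[:2]/p[2]
E
python3 - <<'E'
from h import *
s=get_state();print(s['t'],s['eef_pos'],s['ee_rot'],s['width'],s['force'])
for c in("top","scene"):
    f=grab_frame(c);cv2.imwrite(f"pics/{c}0.png",f[:,:,::-1])
    print(c,np.round(np.array(calibration(c)["extrinsics"])[:3,3],3))
    for n,z in(("end_stop",.03),("clip_foot",.033),("paddle",.047),("coupon",.03),("stage",0),("sleeve_tall",0),("sleeve_short",0),("spare_coupon",0),("plug_gauge",0),("oil_jar",0),("brush",0),("parts_tray",0)):
        r=spot_point(n,c)
        for q in r[:1]: print(n,round(q['score'],2),np.round(q['uv'],1),np.round(ray(c,q['uv'],z),4))
E
```

```text
0.0 [0.27059344 0.61782232 0.22560658] [ 3.13986793e+00 -1.28797329e-04 -4.12907031e-01] 0.08753410557450621 [-0.50034044  0.08926383 -0.69485939]
top [ 0.351 -0.006  1.441]
end_stop 0.87 [335.2 166.8] [ 0.6794 -0.0828  0.03  ]
clip_foot 0.71 [353.  223.4] [ 0.5067 -0.1352  0.033 ]
paddle 0.68 [298.3 191.6] [0.5991 0.028  0.047 ]
coupon 0.89 [323.  197.7] [ 0.584  -0.0459  0.03  ]
stage 0.67 [323.6 193. ] [ 0.6036 -0.0486  0.    ]
sleeve_tall 0.67 [353.1 190.7] [ 0.6114 -0.1393  0.    ]
sleeve_short 0.6 [297.8 162.6] [0.6988 0.0317 0.    ]
spare_coupon 0.6 [354.3 224. ] [ 0.5086 -0.1421  0.    ]
plug_gauge 0.68 [322.  191.8] [ 0.6073 -0.0437  0.    ]
brush 0.7 [446.1 248.6] [ 0.4356 -0.419   0.    ]
parts_tray 0.82 [179.5 195. ] [0.5944 0.3926 0.    ]
scene [0.884 0.391 0.78 ]
end_stop 0.81 [249.7 223.7] [ 0.676  -0.0711  0.03  ]
clip_foot 0.94 [257.8 220.3] [ 0.6568 -0.0645  0.033 ]
paddle 0.97 [299.1 228.3] [0.6032 0.0239 0.047 ]
coupon 0.97 [284.8 211.8] [ 0.5924 -0.0432  0.03  ]
stage 0.68 [277.2 224.5] [ 0.6184 -0.0434 -0.    ]
sleeve_tall 0.59 [298.6 228.9] [ 0.5872  0.0008 -0.    ]
sleeve_short 0.6 [268.8 266.6] [0.7028 0.0335 0.    ]
spare_coupon 0.46 [289.9 182.1] [ 0.5105 -0.1265  0.    ]
plug_gauge 0.5 [438.1 280.8] [0.4418 0.3085 0.    ]
oil_jar 0.72 [214.6 145.2] [ 0.5866 -0.3745 -0.    ]
brush 0.6 [254.6 114.2] [ 0.4219 -0.4066 -0.    ]
parts_tray 0.75 [423.8 358.9] [0.5956 0.3925 0.    ]
```

View pics/top0.png

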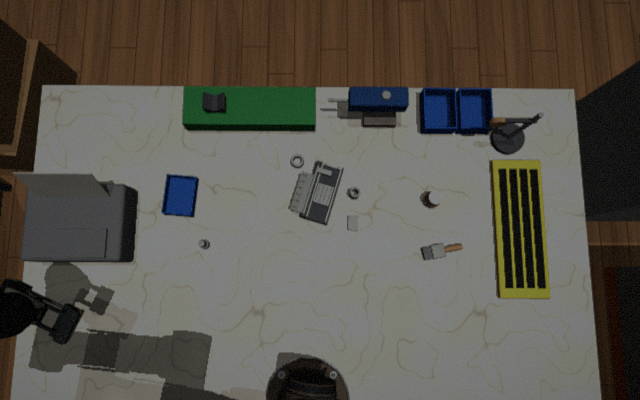

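View pics/scene0.png

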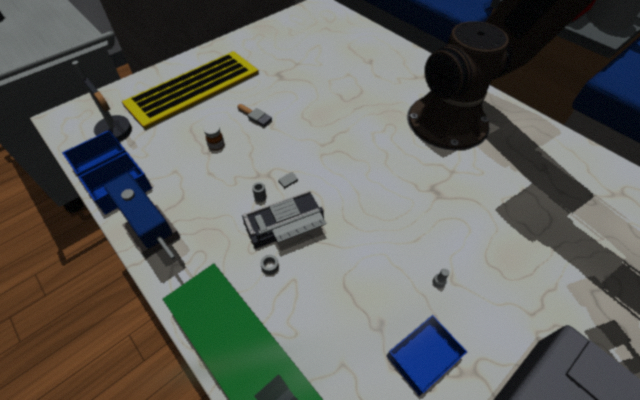

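```bash
cat >> h.py <<'E'
from scipy.optimize import minimize
def S2W(p,P):
    c,s=np.cos(p[2]),np.sin(p[2]);P=np.atleast_2d(P)
    return np.c_[p[0]+c*P[:,0]-s*P[:,1],p[1]+s*P[:,0]+c*P[:,1],P[:,2]]
def box(x0,x1,y0,y1,z0,z1): return np.array([[x,y,z] for x in(x0,x1) for y in(y0,y1) for z in(z0,z1)])/1e3
STAGE=[box(-100,80,-36,50,0,30),box(-95,75,-36,-27,30,38),box(-95,75,27,36,30,38),box(70,80,-27,27,30,40)]
PAD=[np.array([[x,y,z] for x in(-90,30) for y,z in((60.5,44),(81.5,50))])/1e3]
def mask(cam,p,parts,k=4):
    m=np.zeros((400*k,640*k),np.uint8)
    for b in parts:
        uv=np.array([proj(cam,q) for q in S2W(p,b)])
        cv2.fillConvexPoly(m,cv2.convexHull(np.round((uv+.5)*k).astype(np.int32)),1)
    return m
E
cat > fit.py <<'E'
from h import *
R={};
for c in("top","scene"):
    f=grab_frame(c);R[c,'im']=f
    for n in("stage","coupon","paddle"):
        r=regions_of(n,c)
        if r: R[c,n]=r[0]['region'];print(c,n,round(r[0]['score'],2),r[0]['rect'],R[c,n].sum())
up=lambda r:cv2.resize(r.astype(np.uint8),None,fx=4,fy=4,interpolation=cv2.INTER_NEAREST)
def iou(a,b): return (a&b).sum()/(a|b).sum()
def run(cams):
    U={c:up(R[c,'stage']|R[c,'coupon']|R[c,'paddle']) for c in cams}
    g=lambda p:-sum(iou(U[c],mask(c,p,STAGE+PAD)) for c in cams)
    o=minimize(g,[.612,-.053,-.35],method='Nelder-Mead',options=dict(initial_simplex=[[.612,-.053,-.35],[.62,-.053,-.35],[.612,-.045,-.35],[.612,-.053,-.28]],xatol=2e-4,fatol=1e-4))
    print(cams,np.round(o.x,4),o.fun);return o.x
run(["top"]);run(["scene"]);p=run(["top","scene"])
np.save('p.npy',p)
for c in("top","scene"):
    u=spot_point("coupon",c)[0]['uv'];w=ray(c,u,.03);d=w[:2]-p[:2];cs,sn=np.cos(p[2]),np.sin(p[2])
    print(c,'coupon in stage',[cs*d[0]+sn*d[1],-sn*d[0]+cs*d[1]])
    k=8;x0,y0=(280,150) if c=="top" else (235,180)
    im=cv2.resize(R[c,'im'][y0:y0+75,x0:x0+98,::-1],None,fx=k,fy=k,interpolation=cv2.INTER_CUBIC)
    im=cv2.convertScaleAbs(im,alpha=1.5,beta=20)
    cn,_=[None,None]
    for b,col in [(STAGE[0][1::2],(0,255,0)),(STAGE[0][::2],(0,120,0)),(STAGE[3][1::2],(0,0,255)),(PAD[0],(255,255,0))]:
        uv=np.array([proj(c,q) for q in S2W(p,b)]);
        h=cv2.convexHull(np.round((uv+.5-[x0,y0])*k).astype(np.int32));cv2.polylines(im,[h],True,col,1)
    cv2.imwrite(f"pics/{c}1.png",im)
E
python3 fit.py
```

```text
top stage 0.91 [291.2, 161.8, 341.1, 226.0] 1758
top coupon 0.54 [312.3, 184.0, 331.0, 204.0] 303
top paddle 0.98 [290.4, 167.9, 328.8, 211.7] 701
scene stage 0.78 [242.3, 192.2, 323.9, 247.5] 2252
scene coupon 0.65 [271.3, 199.4, 298.4, 223.6] 449
scene paddle 0.92 [255.5, 205.5, 327.3, 237.2] 996
['top'] [ 0.6127 -0.0498 -0.2992] -0.8698111614555484Traceback (most recent call last):
  File "fit.py", line 15, in <module>
    run(["top"]);run(["scene"]);p=run(["top","scene"])
                 ~~~^^^^^^^^^^^
  File "fit.py", line 13, in run
    o=minimize(g,[.612,-.053,-.35],method='Nelder-Mead',options=dict(initial_simplex=[[.612,-.053,-.35],[.62,-.053,-.35],[.612,-.045,-.35],[.612,-.053,-.28]],xatol=2e-4,fatol=1e-4))
    res = _minimize_neldermead(fun, x0, args, callback, bounds=bounds,
                               **options)
    fxr = func(xr)
    fx = function(np.copy(x), *(wrapper_args + args))
  File "fit.py", line 12, in <lambda>
    g=lambda p:-sum(iou(U[c],mask(c,p,STAGE+PAD)) for c in cams)
                ~~~^^^^^^^^^^^^^^^^^^^^^^^^^^^^^^^^^^^^^^^^^^^^^
  File "fit.py", line 12, in <genexpr>
    g=lambda p:-sum(iou(U[c],mask(c,p,STAGE+PAD)) for c in cams)
                             ~~~~^^^^^^^^^^^^^^^
  File "h.py", line 20, in mask
    uv=np.array([proj(cam,q) for q in S2W(p,b)])
                 ~~~~^^^^^^^
  File "h.py", line 8, in proj
    c=calibration(cam);K=np.array(c["camera_matrix"]);T=np.linalg.inv(np.array(c["extrinsics"]))
ValueError: time passes only in moves, steps and waits
```

Too many calibration calls; cache it.

```bash
sed -i 's/^import numpy as np, cv2/import numpy as np, cv2, functools/; s/^from station import \*/from station import *\nimport station\ncalibration=functools.cache(station.calibration)/' h.py
python3 fit.py; python3 -c "
from h import *;print(get_state()['t'])"
```

```text
top stage 0.86 [291.4, 161.4, 344.0, 227.8] 1815
top coupon 0.59 [312.2, 184.0, 331.0, 206.1] 354
top paddle 0.71 [289.3, 165.0, 332.0, 214.8] 713
scene stage 0.71 [241.6, 192.5, 323.4, 245.2] 2374
scene coupon 0.64 [270.8, 201.3, 300.0, 225.3] 417
scene paddle 0.69 [253.0, 208.6, 324.3, 241.7] 948
['top'] [ 0.612  -0.0498 -0.2846] -0.8996917507989027
['scene'] [ 0.6107 -0.0474 -0.2991] -0.9195471792519702
['top', 'scene'] [ 0.6109 -0.0489 -0.2898] -1.8084554435883855
top coupon in stage [np.float64(-0.02734660884760685), np.float64(-0.0003803829635426496)]
scene coupon in stage [np.float64(-0.018323939136436707), np.float64(0.0012660695673689954)]
2.2
```

View pics/top1.png

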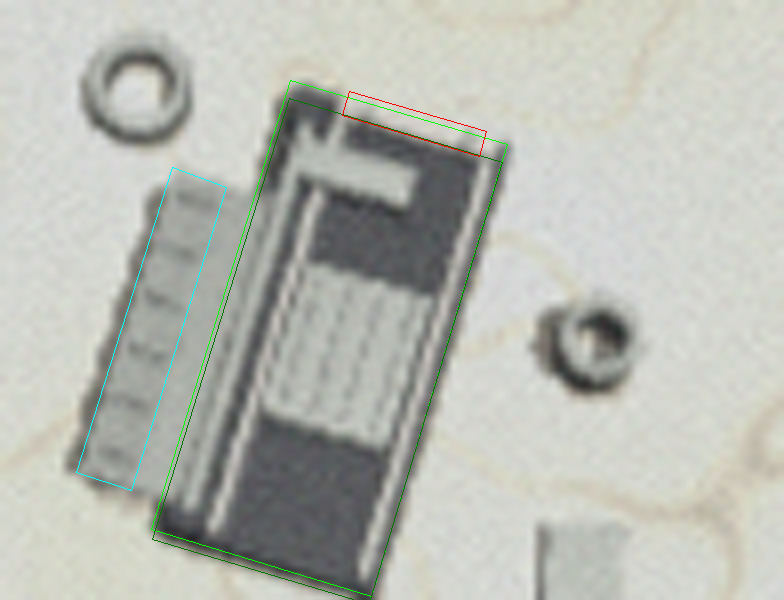

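View pics/scene1.png

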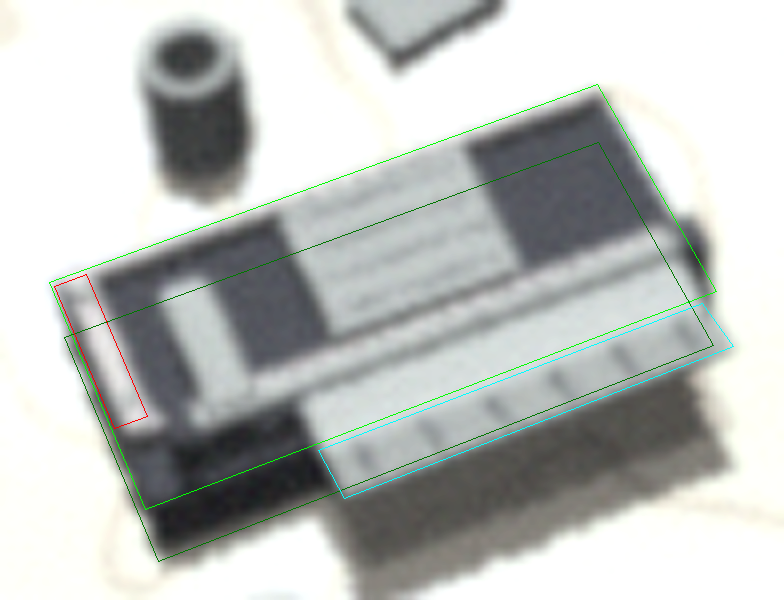

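The model outline matches the stage in both views to about 1 px, and the stop bar and paddle coincide. The coupon is visible with its near edge at about (322,428) and far edge at (370,277) in the top crop. Next I work out the approach.

```bash
cat >> h.py <<'E'
P=np.array([.611,-.0487,-.293])
def W2S(w):
    d=np.array(w)[:2]-P[:2];c,s=np.cos(P[2]),np.sin(P[2]);return np.round(1e3*np.array([c*d[0]+s*d[1],-s*d[0]+c*d[1],w[2]]),1)
def plan(sx,sy,z):
    from scipy.spatial.transform import Rotation as R
    s=get_state();M=R.from_euler('xyz',s['ee_rot'])
    t=S2W(P,np.array([sx,sy,z])/1e3)[0];d=M.inv().apply(t-s['eef_pos'])
    dy=(P[2]-s['ee_rot'][2]+np.pi/2)%np.pi-np.pi/2
    print('tcp',W2S(s['eef_pos']),'F',np.round(s['force'],1),'w',s['width'],'shares',np.round(d/.25,3),'twist',round(-dy/np.pi,4),'t',s['t'])
E
python3 - <<'E'
from h import *
for u in((322,428),(370,277)): print(W2S(ray("top",[280+u[0]/8-.5,150+u[1]/8-.5],.042)))
for u in((490,205),(305,270)): print(W2S(ray("scene",[235+u[0]/8-.5,180+u[1]/8-.5],.042)))
plan(-72,33.5,120)
E
```

```text
[-46.8  -0.8  42. ]
[13.2 -1.3 42. ]
[-48.1   0.7  42. ]
[10.9 -0.2 42. ]
tcp [-518.4  540.3  226.5] F [ 0.4 -0.1 -0.2] w 0.08712709913582861 shares [2.015 1.799 0.426] twist -0.0381 t 2.2
```

Request:
arm_command([
  {"tx":0.11,"ty":0.1},
  {"tx":0.22,"ty":0.2},
  {"tx":0.33,"ty":0.3},
  {"tx":0.44,"ty":0.4},
  {"tx":0.55,"ty":0.5},
  {"tx":0.66,"ty":0.6},
  {"tx":0.78,"ty":0.7},
  {"tx":0.9,"ty":0.8},
], claw=0.57)

```text
invalid input
```

Request:
arm_command([
  {"tx":0.11,"ty":0.1},
  {"tx":0.22,"ty":0.2},
  {"tx":0.33,"ty":0.3},
  {"tx":0.44,"ty":0.4},
  {"tx":0.55,"ty":0.5},
  {"tx":0.66,"ty":0.6},
  {"tx":0.78,"ty":0.7},
  {"tx":0.9,"ty":0.8,"twist":-0.01},
])

```text
invalid input
```

```bash
python3 -c "
from h import *;plan(-68,33.5,120)"
```

```text
tcp [-518.4  540.3  226.5] F [ 0.4 -0.1 -0.2] w 0.08712709913582861 shares [2.031 1.797 0.426] twist -0.0381 t 2.2
```

Perhaps every key is required in each row.

Request:
arm_command([
  {"tx":0.11,"ty":0.1,"tz":0,"twist":0},
  {"tx":0.22,"ty":0.2,"tz":0,"twist":0},
  {"tx":0.33,"ty":0.3,"tz":0,"twist":0},
  {"tx":0.44,"ty":0.4,"tz":0,"twist":0},
  {"tx":0.55,"ty":0.5,"tz":0,"twist":0},
  {"tx":0.66,"ty":0.6,"tz":0,"twist":0},
  {"tx":0.78,"ty":0.7,"tz":0,"twist":0},
  {"tx":0.9,"ty":0.8,"tz":0,"twist":0},
], claw=0.57)

```text
t: 2.87
eef_pos: [0.397, 0.3432, 0.2269]
ee_rot: [-3.141, -0.0, -0.412]
force: [0.8, 0.2, 1.2]
width: 0.0504
gripper_force: 0.0
```

Request:
arm_command([
  {"tx":0.11,"ty":0.1,"tz":0,"twist":0},
  {"tx":0.22,"ty":0.2,"tz":0,"twist":0},
  {"tx":0.33,"ty":0.3,"tz":0,"twist":0},
  {"tx":0.44,"ty":0.4,"tz":0,"twist":0},
  {"tx":0.55,"ty":0.5,"tz":0,"twist":-0.01},
  {"tx":0.66,"ty":0.6,"tz":0,"twist":-0.02},
  {"tx":0.78,"ty":0.7,"tz":0,"twist":-0.03},
  {"tx":0.9,"ty":0.8,"tz":0,"twist":-0.038},
])

```text
t: 3.53
eef_pos: [0.523, 0.0696, 0.2271]
ee_rot: [-3.141, -0.001, -0.291]
force: [1.0, 0.6, -0.3]
width: 0.05
gripper_force: 0.0
```

```bash
python3 -c "
from h import *;plan(-68,33.5,70)"
```

```text
tcp [-118.4   87.9  227.1] F [ 1.   0.6 -0.3] w 0.04999380620980085 shares [0.201 0.218 0.628] twist 0.0005 t 3.5333
```

Request:
arm_command([
  {"tx":0.06,"ty":0.07,"tz":0,"twist":0},
  {"tx":0.13,"ty":0.15,"tz":0.06,"twist":0},
  {"tx":0.2,"ty":0.215,"tz":0.15,"twist":0},
  {"tx":0.2,"ty":0.215,"tz":0.27,"twist":0},
  {"tx":0.2,"ty":0.215,"tz":0.4,"twist":0},
  {"tx":0.2,"ty":0.215,"tz":0.52,"twist":0},
  {"tx":0.2,"ty":0.215,"tz":0.62,"twist":0},
  {"tx":0.2,"ty":0.215,"tz":0.62,"twist":0},
])

```text
t: 4.2
eef_pos: [0.5515, 0.0044, 0.0668]
ee_rot: [3.137, 0.007, -0.295]
force: [-1.0, 0.4, -0.2]
width: 0.05
gripper_force: 0.0
```

Run:
```python
from h import *
plan(-68,33.5,36)
for c,x0,y0 in(("top",280,150),("scene",235,160)):
    f=grab_frame(c)[y0:y0+(75 if c=="top" else 98),x0:x0+98,::-1]
    im=cv2.resize(f,None,fx=6,fy=6,interpolation=cv2.INTER_CUBIC);cv2.imwrite(f"pics/{c}2.png",cv2.convertScaleAbs(im,alpha=1.5,beta=20))
plan(-68,33.5,36)
```

```text
tcp [-72.3  33.6  66.8] F [-1.   0.4 -0.2] w 0.049994460575497834 shares [ 0.018 -0.     0.123] twist -0.0006 t 4.2
tcp [-69.4  35.4  71.6] F [0.8 0.5 0.6] w 0.04962063981949117 shares [0.006 0.007 0.142] twist -0.0 t 4.3
```

View pics/scene2.png

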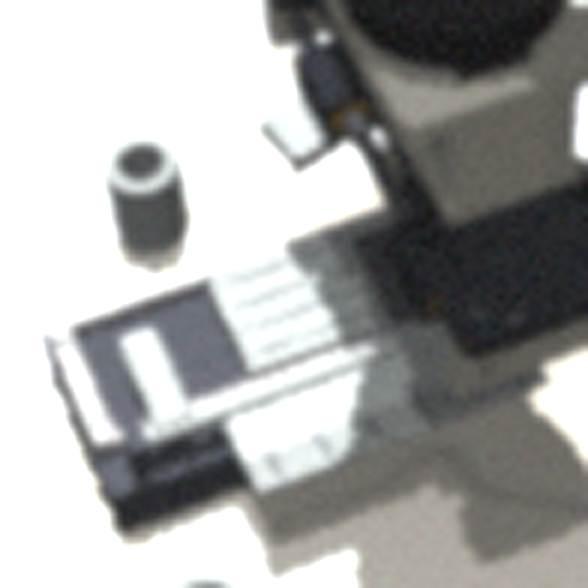

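Scene picture: the gripper sits over the near end of the stage, the coupon is untouched (crop about (285,320)), and the sleeves are clear. Descending.

Request:
arm_command([
  {"tx":0.006,"ty":0.007,"tz":0.02,"twist":0},
  {"tx":0.006,"ty":0.007,"tz":0.04,"twist":0},
  {"tx":0.006,"ty":0.007,"tz":0.06,"twist":0},
  {"tx":0.006,"ty":0.007,"tz":0.08,"twist":0},
  {"tx":0.006,"ty":0.007,"tz":0.1,"twist":0},
  {"tx":0.006,"ty":0.007,"tz":0.115,"twist":0},
  {"tx":0.006,"ty":0.007,"tz":0.115,"twist":0},
  {"tx":0.006,"ty":0.007,"tz":0.115,"twist":0},
])

```text
t: 4.97
eef_pos: [0.556, 0.0033, 0.043]
ee_rot: [3.142, -0.0, -0.293]
force: [-1.2, -0.3, 4.3]
width: 0.0501
gripper_force: 2.4
```

```bash
python3 -c "
from h import *;plan(-68,33.5,36)"
```

```text
tcp [-67.7  33.9  43. ] F [-1.2 -0.3  4.3] w 0.05005679695040699 shares [-0.001  0.002  0.028] twist -0.0001 t 4.9667
```

The 4.3 N reading matches the start of the paddle spring. Pressing on.

Request:
arm_command([
  {"tx":0,"ty":0,"tz":0.005,"twist":0},
  {"tx":0,"ty":0,"tz":0.01,"twist":0},
  {"tx":0,"ty":0,"tz":0.015,"twist":0},
  {"tx":0,"ty":0,"tz":0.02,"twist":0},
  {"tx":0,"ty":0,"tz":0.025,"twist":0},
  {"tx":0,"ty":0,"tz":0.028,"twist":0},
  {"tx":0,"ty":0,"tz":0.028,"twist":0},
  {"tx":0,"ty":0,"tz":0.028,"twist":0},
])

```text
t: 5.63
eef_pos: [0.556, 0.0029, 0.0366]
ee_rot: [3.141, -0.001, -0.293]
force: [-2.0, -1.5, 8.5]
width: 0.0497
gripper_force: 4.2
```

Run:
```python
from h import *
plan(-40,33.5,36)
c,x0,y0="scene",235,160
f=grab_frame(c)[y0:y0+98,x0:x0+98,::-1]
im=cv2.resize(f,None,fx=6,fy=6,interpolation=cv2.INTER_CUBIC);cv2.imwrite(f"pics/{c}3.png",cv2.convertScaleAbs(im,alpha=1.3,beta=10))
```

```text
tcp [-67.5  33.6  36.6] F [-2.  -1.5  8.5] w 0.04966574574166686 shares [0.11  0.    0.003] twist -0.0 t 5.6333
```

View pics/scene3.png

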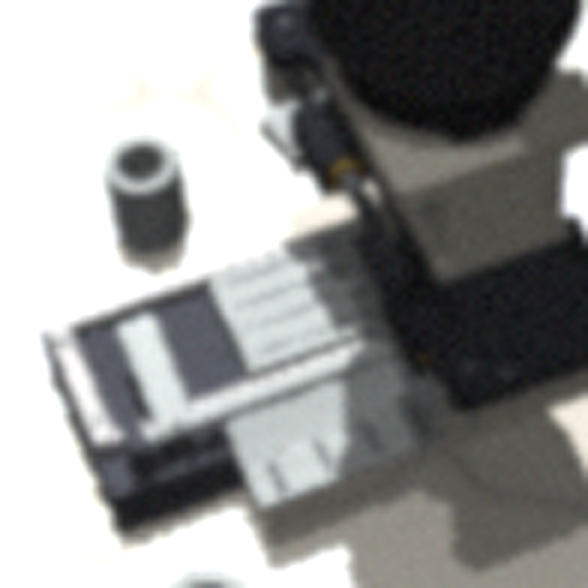

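The paddle's outer edge is down (crop about (265,505)) and the foot is raised; the force is about 8.5 N. Now push along the channel.

Request:
arm_command([
  {"tx":0.01,"ty":0,"tz":0.001,"twist":0},
  {"tx":0.02,"ty":0,"tz":0.001,"twist":0},
  {"tx":0.03,"ty":0,"tz":0.001,"twist":0},
  {"tx":0.04,"ty":0,"tz":0.001,"twist":0},
  {"tx":0.05,"ty":0,"tz":0.001,"twist":0},
  {"tx":0.06,"ty":0,"tz":0.001,"twist":0},
  {"tx":0.07,"ty":0,"tz":0.001,"twist":0},
  {"tx":0.08,"ty":0,"tz":0.001,"twist":0},
])

```text
t: 6.35
eef_pos: [0.5743, -0.0025, 0.0361]
ee_rot: [3.141, 0.001, -0.293]
force: [-5.1, 0.5, 9.8]
width: 0.0502
gripper_force: 4.9
```

Request:
arm_command([
  {"tx":0.01,"ty":0,"tz":0,"twist":0},
  {"tx":0.02,"ty":0,"tz":0,"twist":0},
  {"tx":0.03,"ty":0,"tz":0,"twist":0},
  {"tx":0.04,"ty":0,"tz":0,"twist":0},
  {"tx":0.05,"ty":0,"tz":0,"twist":0},
  {"tx":0.06,"ty":0,"tz":0,"twist":0},
  {"tx":0.07,"ty":0,"tz":0,"twist":0},
  {"tx":0.08,"ty":0,"tz":0,"twist":0},
])

```text
t: 7.02
eef_pos: [0.5935, -0.0083, 0.0362]
ee_rot: [3.141, 0.001, -0.293]
force: [-3.9, 0.4, 9.2]
width: 0.0498
gripper_force: 4.8
```

Run:
```python
from h import *
plan(0,33.5,36)
c,x0,y0="scene",225,160
f=grab_frame(c)[y0:y0+98,x0:x0+98,::-1]
im=cv2.resize(f,None,fx=6,fy=6,interpolation=cv2.INTER_CUBIC);cv2.imwrite(f"pics/{c}4.png",cv2.convertScaleAbs(im,alpha=1.3,beta=10))
plan(0,33.5,36)
```

```text
tcp [-28.4  33.6  36.2] F [-3.9  0.4  9.2] w 0.04976395009675326 shares [0.114 0.    0.001] twist -0.0001 t 7.0167
tcp [-27.9  33.7  36.2] F [-3.9 -0.5  8.4] w 0.049974136679108105 shares [0.112 0.001 0.001] twist -0.0001 t 7.0667
```

View pics/scene4.png

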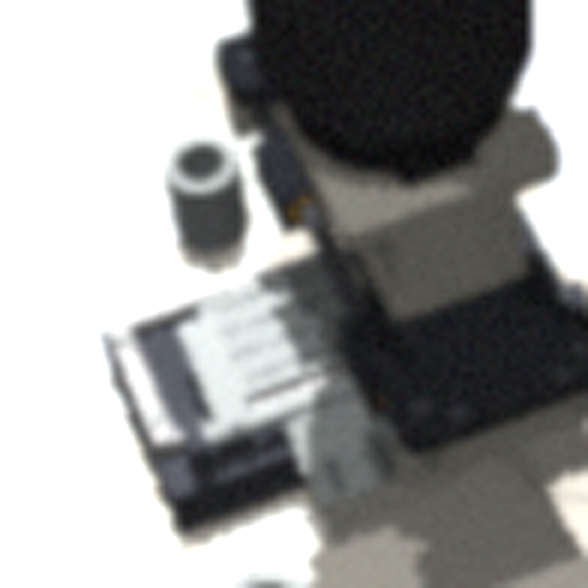

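The coupon follows the finger and its leading edge is at the raised foot (crop about (190,350)). Continue.

Request:
arm_command([
  {"tx":0.01,"ty":0,"tz":0,"twist":0},
  {"tx":0.02,"ty":0,"tz":0,"twist":0},
  {"tx":0.03,"ty":0,"tz":0,"twist":0},
  {"tx":0.04,"ty":0,"tz":0,"twist":0},
  {"tx":0.05,"ty":0,"tz":0,"twist":0},
  {"tx":0.06,"ty":0,"tz":0,"twist":0},
  {"tx":0.07,"ty":0,"tz":0,"twist":0},
  {"tx":0.08,"ty":0,"tz":0,"twist":0},
])

```text
t: 7.73
eef_pos: [0.6127, -0.0141, 0.0362]
ee_rot: [3.141, 0.001, -0.293]
force: [-4.6, 1.1, 8.5]
width: 0.05
gripper_force: 4.7
```

Request:
arm_command([
  {"tx":0.003,"ty":0,"tz":0,"twist":0},
  {"tx":0.006,"ty":0,"tz":0,"twist":0},
  {"tx":0.009,"ty":0,"tz":0,"twist":0},
  {"tx":0.012,"ty":0,"tz":0,"twist":0},
  {"tx":0.015,"ty":0,"tz":0,"twist":0},
  {"tx":0.018,"ty":0,"tz":0,"twist":0},
  {"tx":0.02,"ty":0,"tz":0,"twist":0},
  {"tx":0.02,"ty":0,"tz":0,"twist":0},
])

```text
t: 8.4
eef_pos: [0.6175, -0.0155, 0.0362]
ee_rot: [3.141, 0.001, -0.293]
force: [-4.0, 1.0, 7.1]
width: 0.05
gripper_force: 4.6
```

```bash
python3 -c "
from h import *
plan(0,33.5,36)"
```

```text
tcp [-3.3 33.7 36.2] F [-4.   1.   7.1] w 0.050003020857242966 shares [0.013 0.001 0.001] twist -0.0001 t 8.4
```

Expected contact with the stop is about 4 mm ahead; creep in 3 mm steps.

Request:
arm_command([
  {"tx":0.002,"ty":0,"tz":0,"twist":0},
  {"tx":0.004,"ty":0,"tz":0,"twist":0},
  {"tx":0.006,"ty":0,"tz":0,"twist":0},
  {"tx":0.008,"ty":0,"tz":0,"twist":0},
  {"tx":0.01,"ty":0,"tz":0,"twist":0},
  {"tx":0.012,"ty":0,"tz":0,"twist":0},
  {"tx":0.012,"ty":0,"tz":0,"twist":0},
  {"tx":0.012,"ty":0,"tz":0,"twist":0},
])

```text
t: 9.07
eef_pos: [0.6199, -0.0162, 0.0362]
ee_rot: [3.141, 0.001, -0.294]
force: [-4.9, 2.3, 9.6]
width: 0.0496
gripper_force: 5.8
```

```bash
python3 -c "
from h import *
plan(0,33.5,36)"
```

```text
tcp [-0.8 33.6 36.2] F [-4.9  2.3  9.6] w 0.049614806333623855 shares [0.003 0.001 0.001] twist -0.0002 t 9.0667
```

Request:
arm_command([
  {"tx":0.001,"ty":0,"tz":0,"twist":0},
  {"tx":0.002,"ty":0,"tz":0,"twist":0},
  {"tx":0.003,"ty":0,"tz":0,"twist":0},
  {"tx":0.004,"ty":0,"tz":0,"twist":0},
  {"tx":0.005,"ty":0,"tz":0,"twist":0},
  {"tx":0.006,"ty":0,"tz":0,"twist":0},
  {"tx":0.006,"ty":0,"tz":0,"twist":0},
  {"tx":0.006,"ty":0,"tz":0,"twist":0},
])

```text
t: 9.73
eef_pos: [0.6201, -0.0164, 0.0361]
ee_rot: [3.141, 0.003, -0.294]
force: [-10.2, 4.9, 12.3]
width: 0.0499
gripper_force: 8.1
```

The motion stalled and force rose, as expected at the stop. One more small push to confirm.

Request:
arm_command([
  {"tx":0.001,"ty":0,"tz":0,"twist":0},
  {"tx":0.002,"ty":0,"tz":0,"twist":0},
  {"tx":0.003,"ty":0,"tz":0,"twist":0},
  {"tx":0.004,"ty":0,"tz":0,"twist":0},
  {"tx":0.005,"ty":0,"tz":0,"twist":0},
  {"tx":0.006,"ty":0,"tz":0,"twist":0},
  {"tx":0.006,"ty":0,"tz":0,"twist":0},
  {"tx":0.006,"ty":0,"tz":0,"twist":0},
])

```text
t: 10.4
eef_pos: [0.6202, -0.0165, 0.0359]
ee_rot: [3.14, 0.005, -0.295]
force: [-13.8, 8.1, 16.3]
width: 0.0499
gripper_force: 10.6
```

Run:
```python
from h import *
plan(0,33.5,36)
c,x0,y0="top",280,150
f=grab_frame(c)[y0:y0+75,x0:x0+98,::-1]
im=cv2.resize(f,None,fx=8,fy=8,interpolation=cv2.INTER_CUBIC);cv2.imwrite(f"pics/{c}5.png",cv2.convertScaleAbs(im,alpha=1.5,beta=10))
plan(0,33.5,36)
```

```text
tcp [-0.4 33.5 35.9] F [-13.8   8.1  16.3] w 0.04993048610582157 shares [ 0.002 -0.    -0.   ] twist -0.0005 t 10.4
tcp [-0.4 33.5 36. ] F [-14.2   7.2  16.1] w 0.04982255862298567 shares [ 0.002 -0.    -0.   ] twist -0.0005 t 10.45
```

View pics/top5.png

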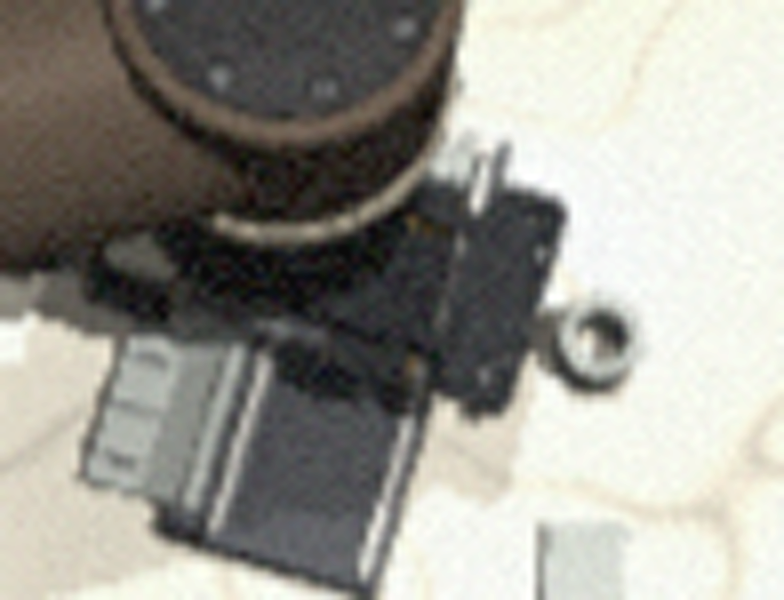

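The top view shows the channel empty behind the gripper and the bystanders in place; the finger stalled at about 15 N, at the position predicted for "home". Back the finger off with the paddle still down, then rise.

Request:
arm_command([
  {"tx":-0.006,"ty":0,"tz":0,"twist":0},
  {"tx":-0.012,"ty":0,"tz":0,"twist":0},
  {"tx":-0.018,"ty":0,"tz":0,"twist":0},
  {"tx":-0.024,"ty":0,"tz":0,"twist":0},
  {"tx":-0.03,"ty":0,"tz":0,"twist":0},
  {"tx":-0.03,"ty":0,"tz":0,"twist":0},
  {"tx":-0.03,"ty":0,"tz":0,"twist":0},
  {"tx":-0.03,"ty":0,"tz":0,"twist":0},
])

```text
t: 11.12
eef_pos: [0.6183, -0.0149, 0.037]
ee_rot: [-3.14, -0.003, -0.293]
force: [1.0, -1.9, 7.4]
width: 0.0498
gripper_force: 3.5
```

```bash
python3 -c "
from h import *
plan(0,33.5,36)"
```

```text
tcp [-2.8 34.5 37. ] F [ 1.  -1.9  7.4] w 0.0497880047894396 shares [0.011 0.004 0.004] twist 0.0 t 11.1167
```

Request:
arm_command([
  {"tx":-0.004,"ty":0,"tz":-0.01,"twist":0},
  {"tx":-0.004,"ty":0,"tz":-0.02,"twist":0},
  {"tx":-0.004,"ty":0,"tz":-0.03,"twist":0},
  {"tx":-0.004,"ty":0,"tz":-0.04,"twist":0},
  {"tx":-0.004,"ty":0,"tz":-0.05,"twist":0},
  {"tx":-0.004,"ty":0,"tz":-0.07,"twist":0},
  {"tx":-0.004,"ty":0,"tz":-0.1,"twist":0},
  {"tx":-0.004,"ty":0,"tz":-0.15,"twist":0},
])

```text
t: 11.78
eef_pos: [0.6148, -0.0149, 0.0727]
ee_rot: [3.141, 0.002, -0.294]
force: [-0.5, 0.0, 0.5]
width: 0.0499
gripper_force: 0.0
```

Request:
arm_command([
  {"tx":0,"ty":0,"tz":-0.1,"twist":0},
  {"tx":0,"ty":0,"tz":-0.2,"twist":0},
  {"tx":0,"ty":0,"tz":-0.3,"twist":0},
  {"tx":-0.1,"ty":0,"tz":-0.4,"twist":0},
  {"tx":-0.2,"ty":-0.1,"tz":-0.5,"twist":0},
  {"tx":-0.3,"ty":-0.2,"tz":-0.5,"twist":0},
  {"tx":-0.4,"ty":-0.3,"tz":-0.5,"twist":0},
  {"tx":-0.5,"ty":-0.4,"tz":-0.5,"twist":0},
])

```text
t: 12.45
eef_pos: [0.5241, 0.1182, 0.1995]
ee_rot: [-3.14, -0.001, -0.294]
force: [0.7, 0.5, 0.4]
width: 0.0499
gripper_force: 0.0
```

Request:
arm_command([
  {"tx":-0.1,"ty":-0.1,"tz":0,"twist":0},
  {"tx":-0.2,"ty":-0.2,"tz":0,"twist":0},
  {"tx":-0.3,"ty":-0.3,"tz":0,"twist":0},
  {"tx":-0.3,"ty":-0.4,"tz":0,"twist":0},
  {"tx":-0.3,"ty":-0.5,"tz":0,"twist":0},
  {"tx":-0.3,"ty":-0.6,"tz":0,"twist":0},
  {"tx":-0.3,"ty":-0.6,"tz":0,"twist":0},
  {"tx":-0.3,"ty":-0.6,"tz":0,"twist":0},
])

```text
t: 13.12
eef_pos: [0.4963, 0.2833, 0.198]
ee_rot: [3.141, 0.0, -0.292]
force: [0.8, 0.4, -0.6]
width: 0.0504
gripper_force: 0.0
```

Run:
```python
from h import *
plan(0,33.5,36)
ims=[]
for c,x0,y0 in(("top",285,150),("scene",230,170)):
    f=grab_frame(c)
    ims.append(cv2.resize(f[y0:y0+80,x0:x0+66,::-1] if c=="top" else f[y0:y0+80,x0:x0+66+33,::-1],None,fx=4.8,fy=7,interpolation=cv2.INTER_CUBIC))
    u=spot_point("coupon",c)
    if u: print(c,u[0]['score'],W2S(ray(c,u[0]['uv'],.03)))
cv2.imwrite("pics/fin.png",cv2.convertScaleAbs(np.hstack(ims),alpha=1.3,beta=10))
```

```text
tcp [-205.7  284.7  198. ] F [ 0.8  0.4 -0.6] w 0.05042940279659353 shares [0.822 1.005 0.648] twist 0.0003 t 13.1167
top 0.72 [25.3 -4.2 30. ]
scene 0.62 [41.3 -0.5 30. ]
```

View pics/fin.png

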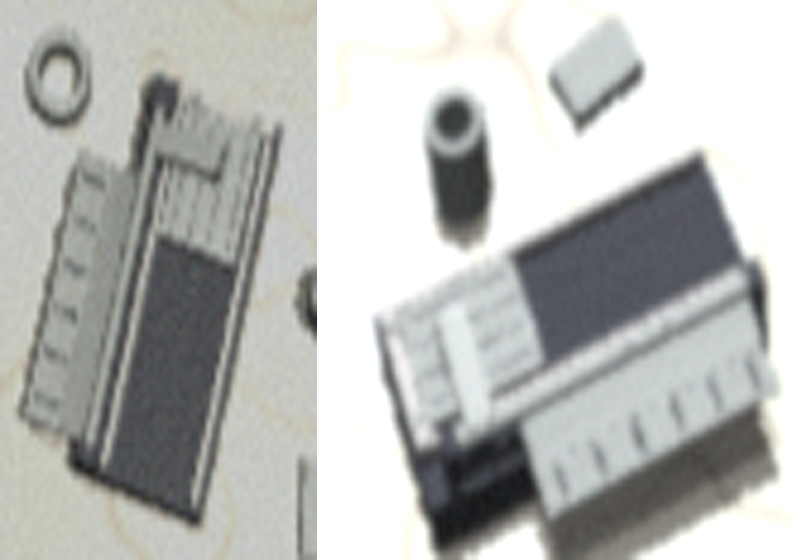

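Both views show the coupon against the stop bar with no gap, its rear edge square, and the foot resting on it. The sleeves and spare coupon are where they were, and the arm is clear.

```bash
python3 -c "
from station import job_done;print(job_done())"
```

```text
the job is handed in; nothing more can be done
None
```

The coupon is home against the end stop with the clip's foot down on it, the arm is clear with nothing else seen disturbed, and I handed the job in at about 13 s on the robot's clock; no verdict came back.

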